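Boost the shoe freshener with a fresh pod

TASK

The shoe freshener on the bench has its hinged cover ajar: fold the cover back to 120 degrees from shut (leaning 30 degrees past upright), where it serves as the air deflector. Then pick up the deodorizer pod, set it into the freshener's round mouth with its two lugs dropped through the two slots and its flange down on the deck, and twist it clockwise halfway to the lock, until its grip bar points straight at the cover's hinge (square to it): the boost position, from which it springs back if let go. Do not turn it on into the lock click; finish still gripping the pod there, seated and halfway, with the cover still at its angle and the bowl, heel pads and wax tin left where they are.

Things in the scene. Friction and masses are not known exactly. Their poses are not given: they have to be found in the camera images.
- dock: Shoe freshener, mid-grey plastic case fixed to the bench, 180 x 140 mm; its flat top deck is 70 mm above the bench. Origin: centre of its underside; z up; x from its front (button side, near the robot) to its back, square to the cover's hinge; y left. Ridges in front of the mouth mark enter (one), halfway (two), lock (three).
- mouth (a point): Centre of the bayonet mouth at deck-top level, 30 mm in front of the case's centre. Mouth 48 mm in diameter through a lip 5 mm thick, with two opposite slots 17 mm wide reaching out 31 mm. The slot line is turned 38 deg anticlockwise (from above) from the freshener's x axis. Lugs turn only clockwise: 38 deg to halfway, about 57 deg meets spring pawls, 76 deg clicks into lock.
- cover (a joint): Angle of the freshener's cover, rad: 0 shut (flat on the deck), 1.57 upright, 2.09 is 120 degrees, stop at 2.7. The hinge is stiff (about 0.2 N m of friction) and stays where it is left. Starts ajar, between 0.35 and 0.8.
- cover_hinge (a point): Middle of the cover's hinge line, which runs along the freshener's y axis, 68 mm behind the mouth's centre and 4 mm above the deck. The cover is a flat panel 102 mm long from the hinge, 112 mm wide, 5 mm thick.
- cover_tab (a point): Middle of the grip part of the cover's pull tab, 128 mm from the hinge line in the plane of the cover. The tab, 22 mm wide (along the hinge), 6 mm thick, sticks out 38 mm from the middle of the cover's free edge (102 to 140 mm from the hinge).
- pod: Grey deodorizer pod (bayonet lid with cartridge below), 60 mm tall, 140 g, loose, upright. Origin: centre of underside; z up. Barrel 44 mm dia. 26 mm long; flange 66 mm dia. 26-32 mm up; grip bar 60 (x) x 14 (y) mm, 32-60 mm up. Two lugs 13 mm wide, 14-19 mm up, point +x and -x, to 29.5 mm from the axis. Same after half a turn. Seated: origin 44 mm above the bench, 2 mm lug play under the lip.
- pod_flange (a point): Centre of the underside of the pod's flange, on its axis 26 mm above its origin; meets the centre of the mouth when seated.
- pod_grip (a point): Point on the pod's axis in its grip bar, 50 mm above its underside, 10 mm below the bar's top.
- switch_ring (a joint): Turn of the ring inside the freshener that the pod's lugs push, clockwise from above, rad: 0 at rest; the lugs meet it after about 5 degrees of twist, so about 0.56 at halfway, 1.2 at the lock. A spring returns it, about 0.05 N m at rest and 0.1 N m at halfway.
- bowl: White ceramic key bowl with keys in it, 100 mm across, 38 mm high. Origin: centre of its underside. To be left alone.
- heel_pad1: Lowest of three stacked black rubber heel pads, D-shaped, 60 x 60 mm, 8 mm thick each. Origin: underside. To be left alone.
- heel_pad2: Middle heel pad.
- heel_pad3: Top heel pad; its top is 24 mm above the bench.
- wax_tin: Flat round aluminium shoe-wax tin, 75 mm across, 25 mm high. Origin: centre of its underside. To be left alone.
Things that resemble listed ones, but are neither listed nor needed, are in the scene too. Several things have the shape of the pod; the one meant has the colours described above.

How it is judged:
On the way, in this order (a step that is already met when the one before it is completed fails the run):
1. the cover is folded back to 120 degrees, give or take 10, before the pod goes in (value of joint cover between 1.92 and 2.27 rad and horizontal distance between pod_flange and mouth above 0.06 m), for 0.3 s.
2. the pod is down in the mouth through the slots, flange on the deck, not yet twisted (z of pod_flange in the frame of dock below 0.0735 m and horizontal distance between pod_flange and mouth below 0.005 m and angle between the x axis of pod and the x axis of dock, either way round above 0.35 rad), for 0.05 s.
At the end, for the whole second after the job is handed in: Cover at 120 degrees (within 10). Pod seated in the mouth, flange on the deck (within 3.5 mm), centred within 5 mm, upright, its bar in line with the freshener's x axis within 10 degrees, the switch ring at 0.3 to 0.85 rad, still, and gripped with more than 3 N (value of joint cover between 1.92 and 2.27 rad and z of pod_flange in the frame of dock below 0.0735 m and horizontal distance between pod_flange and mouth below 0.005 m and angle between pod's own z axis and vertical below 0.1 rad and angle between the x axis of pod and the x axis of dock, either way round below 0.175 rad and value of joint switch_ring between 0.3 and 0.85 rad and contact force between the fingers and pod above 3 N and angular speed of pod below 0.15 rad/s); the arm keeps its last pose, push and grip.
It fails at once if the pod is turned on into the lock (value of joint switch_ring above 1.05 rad).
It fails at once if the key bowl, the heel pads or the wax tin are shifted by more than 25 mm (distance of any of bowl, heel_pad1, heel_pad2, heel_pad3, wax_tin from where it was at the start of the episode above 0.025 m).
It also fails if it takes over 67 s, if anything falls off the work surface, if the arm or the gripper's body presses on something with over 40 N, if the wrist force passes 120 N, or if a joint passes its speed limit or range.

ROBOT

A 7-joint arm with a two-finger parallel gripper is mounted at the origin on the work surface. World frame = base frame: x ahead of the robot, y to its left, z up, the work surface at z = 0. Lengths are in m, angles in rad, forces in N, time in s.
With the tool pointing down it reaches from about 0.425 to 0.95 m from the base axis. Payload 4.7 kg.
Tool frame: the origin (TCP) lies on the mounting face of the last link; the fingertips stand ahead of it and the grasp point (between the pads) lies 155 mm ahead of it (ctrl.nose_length is the z of the fingertips in the tool frame, in m); z points along the fingers, y is the line along which they close (so a half turn about z gives the same grasp; the last joint's range is limited). The gripper opens to 85 mm and grips with 20 to 120 N. Pads are 22 mm wide; open, the fingers measure 114 mm over their backs; the gripper's body (76 mm by 85 mm) begins 54 mm behind the grasp point. The pads swing forward as they close: fully open they stand 13 mm farther back than shut.
Start: joints at [1.136, 0.469, -0.049, 1.532, 0.024, 1.141, -0.082], TCP at [0.266, -0.62, 0.405] pointing down, gripper open.
Joint ranges: [-2.59, 2.59], [-0.33, 1.99], [-1.39, 1.29], [0.1, 2.45], [-1.04, 4.18], [0.21, 1.99], [-2.66, 2.66]. Speed limits (rad/s): [2.57, 2.57, 3.14, 3.14, 3.14, 3.14, 3.14].

INTERFACE

Orientations are given as [roll, pitch, yaw] about the fixed x, y, z axes, in that order (R = Rz(yaw) Ry(pitch) Rx(roll)).
In Python, from bench import ctrl, grab_frame, camera_info, job gives the robot as it stands. Calls block until the motion is done:
- ctrl.move_ptp(position, orientation): joint-space move of the TCP to a pose.
- ctrl.move_l(position, vel=0.15, rot=None, force_limit=None): straight line of the TCP; rot=None keeps the orientation; vel is the mean speed in m/s. With force_limit (N) it stops when the force on the tool has changed by that much, and returns True; else False.
- ctrl.goto_joints(angles): joint-space move.
- ctrl.command_gripper(opening, squeeze=None): finger opening in m; squeeze is the grip in N (None keeps the last); returns when the fingers have stopped.
- ctrl.sleep(seconds).
- ctrl.inverse_kinematics(position, orientation): joint angles nearest the present ones, or None.
- ctrl.read_state(): the state.
- grab_frame(name): name is "side" or "top"; returns the picture (400x640x3 uint8, red, green, blue); there is no depth.
- camera_info(name): a dict with "mtx" (3x3 intrinsics, pixels), "xyz" and "orientation" of the camera in the world. Camera axes: x right, y down, z forward; pixel columns grow to the right and rows downward; lengths in m; the calibration is good to about 2 mm. A picture is of the moment at which its call begins. camera_info takes no time and is no camera call.
A pose or a line that the arm cannot do raises ctrl.Unreachable and nothing moves.
- job.close_job(): hands the job in; it is judged then, once.
The state is a dict: "time": time; "joint_pos": joint angles; "qvel": joint speeds; "effort": joint torques, N m; "ee_pos": TCP position; "ee_rot": TCP orientation; "ft_force": force on the tool from outside, world axes, zero at the start; "wrist_torque": the same for the moment, N m; "finger_gap": finger opening in m; "finger_force": force on a finger pad.
Only numpy, scipy, OpenCV 4.12 (cv2) and the standard library are available. Lean on these libraries where they do the work, as an engineer would, in place of code of your own. Each camera call takes 0.05 s, during which the arm holds its last target. There are 200 camera calls.

## Working session

There is one attempt and no reset: what is moved stays moved. The work goes in short steps, each a Python script; the robot and the scene stay as the last script left them, time stands still between calls to the robot, and variables do not carry over. Pictures are saved under pics/ and viewed, at most 10 in all, crops included, and the job is handed in when it is done.

```bash
ls; mkdir -p pics
python3 - <<'E'
from bench import ctrl, grab_frame, camera_info, job
import cv2
for n in("top","side"):
    cv2.imwrite(f"pics/{n}0.png",cv2.cvtColor(grab_frame(n),cv2.COLOR_RGB2BGR)); print(n,camera_info(n))
print(ctrl.nose_length, ctrl.read_state())
E
```

```text
pics
top {'mtx': array([[412.47247666,   0.        , 322.06449806],
       [  0.        , 412.47247666, 204.94448266],
       [  0.        ,   0.        ,   1.        ]]), 'xyz': array([ 0.36854017, -0.00423763,  1.21061164]), 'orientation': array([-2.98419111, -0.00950776, -1.55302073])}
side {'mtx': array([[476.2079048 ,   0.        , 327.67008996],
       [  0.        , 476.2079048 , 205.96602558],
       [  0.        ,   0.        ,   1.        ]]), 'xyz': array([0.4227241, 0.7672697, 0.8358149]), 'orientation': array([-2.34344776,  0.01927503, -2.9999249 ])}
0.1734 {'time': 0.1, 'joint_pos': array([ 1.13608499,  0.46938312, -0.04859772,  1.53358079,  0.02411676,
        1.14102607, -0.08231662]), 'qvel': array([-2.56863225e-04, -2.54467072e-03,  4.13803151e-04, -2.75307958e-03,
        7.62020731e-04,  5.14157823e-04,  4.66397537e-05]), 'effort': array([ 5.32247304e-04, -5.11517036e+01, -4.78185096e-02, -2.38391304e+01,
        1.06695769e-02,  4.39718002e-03,  2.35993224e-05]), 'ee_pos': array([ 0.26639981, -0.61996447,  0.40374837]), 'ee_rot': array([-3.13978327e+00,  7.84399296e-05,  4.05833412e-01]), 'ft_force': array([0.01364725, 0.96370213, 0.34763811]), 'wrist_torque': array([0.01537737, 0.02411049, 0.00592227]), 'finger_force': 0.0, 'finger_gap': 0.08527697617845498}
```

View pics/top0.png

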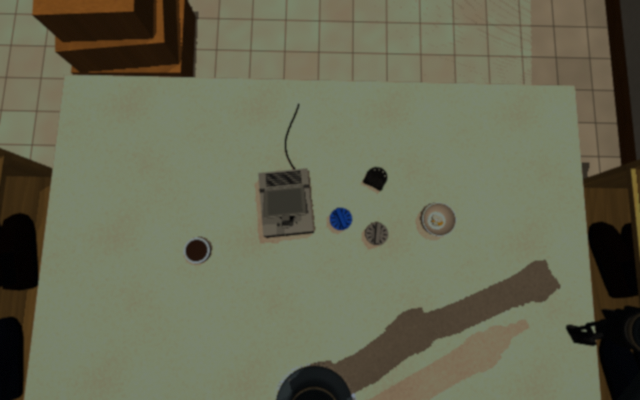

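View pics/side0.png

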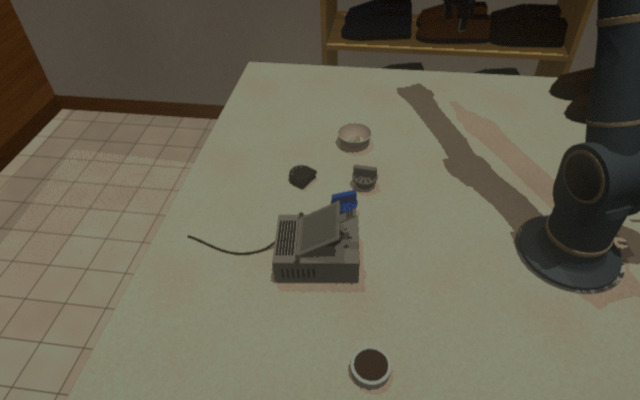

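Top view: the freshener is at (287,203) with its cover ajar, the bowl at (437,219), the heel pads at (375,179) and the wax tin at (198,250). There are two pod shapes: blue at (341,218) and grey at (376,233). The grey one fits the description, so I'll confirm it in an enlarged crop.

Run:
```python
import cv2,numpy as np
a=cv2.imread("pics/top0.png")[160:250,250:400]; b=cv2.imread("pics/side0.png")[155:290,265:390]
a=cv2.resize(a,None,fx=5.2,fy=5.2,interpolation=cv2.INTER_CUBIC)[:, :790]
a=cv2.convertScaleAbs(a,alpha=1.7)
b=cv2.convertScaleAbs(cv2.resize(b,None,fx=4.4,fy=4.4,interpolation=cv2.INTER_CUBIC),alpha=1.7)
cv2.imwrite("pics/topc.png",a); cv2.imwrite("pics/sidec.png",b); print(a.shape,b.shape)
```

```text
(468, 780, 3) (594, 550, 3)
```

View pics/topc.png

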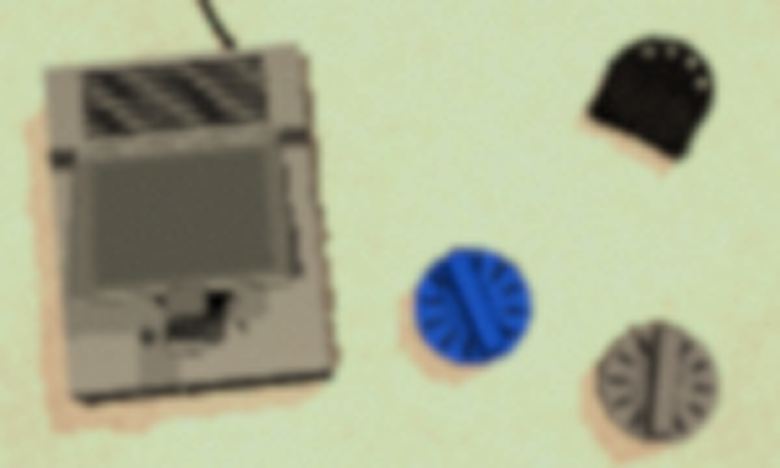

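View pics/sidec.png

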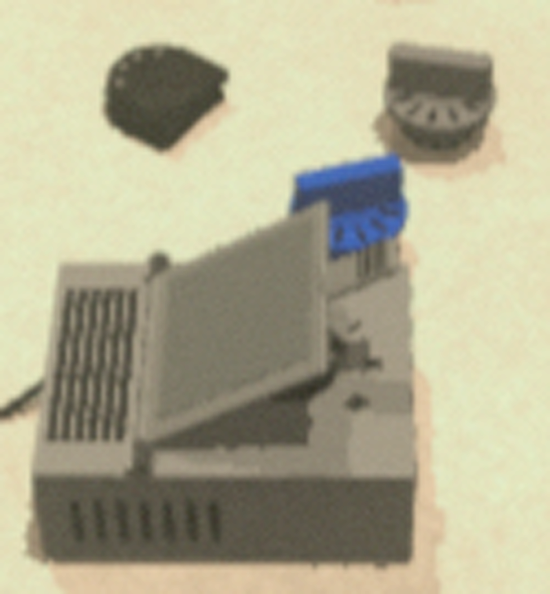

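The crops confirm the grey pod at top (376,233), with its bar nearly along world x. The blue pod at (341,218) is the look-alike. Dock deck corners and cover corners are readable, so I'll measure from those.

```bash
cat > h.py <<'E'
import numpy as np, cv2
from scipy.spatial.transform import Rotation as Ro
from scipy.optimize import least_squares
from bench import ctrl, grab_frame, camera_info, job
def cam(n):
    c=camera_info(n); return c["mtx"],np.array(c["xyz"]),Ro.from_euler("xyz",c["orientation"]).as_matrix()
def proj(n,P):
    K,t,R=cam(n); p=(np.atleast_2d(P)-t)@R@K.T; return p[:,:2]/p[:,2:]
def ray(n,uv,z):
    K,t,R=cam(n); uv=np.atleast_2d(np.array(uv,float)); d=np.c_[uv,np.ones(len(uv))]@np.linalg.inv(K).T@R.T
    return t+d*((z-t[2])/d[:,2])[:,None]
def tri(a,b):
    f=lambda P:np.r_[proj("top",P)[0]-a,proj("side",P)[0]-b]
    s=least_squares(f,[.6,0,.1]); return s.x,np.abs(s.fun).max()
def dock2w(d,P):
    P=np.atleast_2d(P).astype(float); c,s=np.cos(d[2]),np.sin(d[2])
    return np.c_[d[0]+c*P[:,0]-s*P[:,1],d[1]+s*P[:,0]+c*P[:,1],P[:,2]]
E
python3 - <<'E'
from h import *
T=lambda p:np.array(p)/5.2-0.4+[250,160]
S=lambda p:np.array(p)/4.4-0.4+[265,155]
# deck corners BL, BR, FR, FL
tc=np.array([[48,70],[300,45],[332,372],[78,396]]); W=ray("top",T(tc),.07); print(W)
P=np.array([[.09,.07,.07],[.09,-.07,.07],[-.09,-.07,.07],[-.09,.07,.07]])
sc=np.array([[35,470],[60,264],[410,268],[414,475]])
for nm in("top","both"):
    f=lambda d:np.r_[(proj("top",dock2w(d,P))-T(tc)).ravel(),(nm=="both")*(proj("side",dock2w(d,P))-S(sc)).ravel()]
    s=least_squares(f,[W[:,0].mean(),W[:,1].mean(),0]);print(nm,s.x,s.fun.round(1))
d=s.x; np.save("dock.npy",d)
for a,b in(((97,288),(325,372)),((302,272),(325,205))):
    p,e=tri(T(a),S(b)); h=dock2w(d,[[.038,0,.074]])[0]; v=p-h; x=v[0]*np.cos(d[2])+v[1]*np.sin(d[2])
    print("cover corner",p,e,"angle",np.arctan2(v[2],-x),np.hypot(x,v[2]))
# pod: bar top ends and flange
print("bar top",ray("top",T([(655,325),(660,440)]),.06), "flange c",ray("top",T([(658,381)]),.04))
im=grab_frame("top");hsv=cv2.cvtColor(im,cv2.COLOR_RGB2HSV);print(im[233,376],im[240,340+60],im[203,287])
E
```

```text
[[0.63765515 0.16872509 0.07      ]
 [0.65439261 0.03194635 0.07      ]
 [0.47578841 0.0107133  0.07      ]
 [0.4604855  0.14538989 0.07      ]]
top [0.5571178  0.08917848 0.1219216 ] [-0.3 -0.1  0.5 -0.2  0.7 -0.2 -0.9  0.4 -0.   0.   0.  -0.   0.  -0.
  0.  -0. ]
both [0.55769948 0.08969173 0.11776925] [-0.4 -0.4  0.4 -0.3  0.4 -0.3 -1.2  0.1 -0.6  0.8  0.4 -0.7  0.2 -1.3
  0.7  0.2]
cover corner [0.5078709  0.13156199 0.11753414] 1.6410880654778737 angle 0.4852318199440297 0.0933380945863656
cover corner [0.51993898 0.02647428 0.12203588] 0.7501970337398518 angle 0.5250271589344581 0.09583476699291553
bar top [[ 0.50543627 -0.16307908  0.06      ]
 [ 0.44349659 -0.16560113  0.06      ]] flange c [[ 0.47700301 -0.16740471  0.04      ]]
[60 56 49] [120 127 101] [51 49 42]
```

Run:
```python
from h import *
d=np.load("dock.npy"); ctrl.command_gripper(0.0,40)
rot=[np.pi,0,d[2]]; N=ctrl.nose_length
def tcp(xf,ztip): return dock2w(d,[[xf-.011,0,ztip+N]])[0]
ctrl.move_ptp(tcp(-.115,.24),rot)
ctrl.move_l(tcp(-.115,.118),.1)
def go(th,**k):
    t=np.radians(th)
    if th<=90: x,z=.038-.14*np.cos(t)-.003, .074+.14*np.sin(t)-.02
    else: x,z=.038-.125*np.cos(t)-.003*np.sin(t), .074+.125*np.sin(t)
    r=ctrl.move_l(tcp(x,z),.06,force_limit=15); print(th,r,ctrl.read_state()["ft_force"].round(1))
    return r
for th in (35,45,55,65,75,83,90,98,106,112):
    if go(th): break
for n in("top","side"): cv2.imwrite(f"pics/{n}1.png",cv2.cvtColor(grab_frame(n),cv2.COLOR_RGB2BGR))
a=cv2.imread("pics/top1.png")[155:255,240:350]; b=cv2.imread("pics/side1.png")[140:290,265:395]
a=cv2.resize(a,(396,360),interpolation=cv2.INTER_CUBIC);b=cv2.resize(b,(390,450),interpolation=cv2.INTER_CUBIC)
c=np.zeros((450,786,3),np.uint8);c[:360,:396]=a;c[:,396:]=b
cv2.imwrite("pics/c1.png",cv2.convertScaleAbs(c,alpha=1.7)); print(ctrl.read_state()["time"])
```

```text
35 False [-3.1  0.5  2.1]
45 False [-7.8 -1.1  5.2]
55 False [-1.3  0.4  1. ]
65 False [-0.6  0.8 -0.3]
75 False [ 0.1 -0.1 -0. ]
83 False [-0.2  0.1 -0.3]
90 False [-0.3 -0.2 -0.1]
98 False [0.2 0.5 0.5]
106 False [-0.2 -0.1 -0. ]
112 False [ 0.2  0.  -0.1]
10.1167
```

View pics/c1.png

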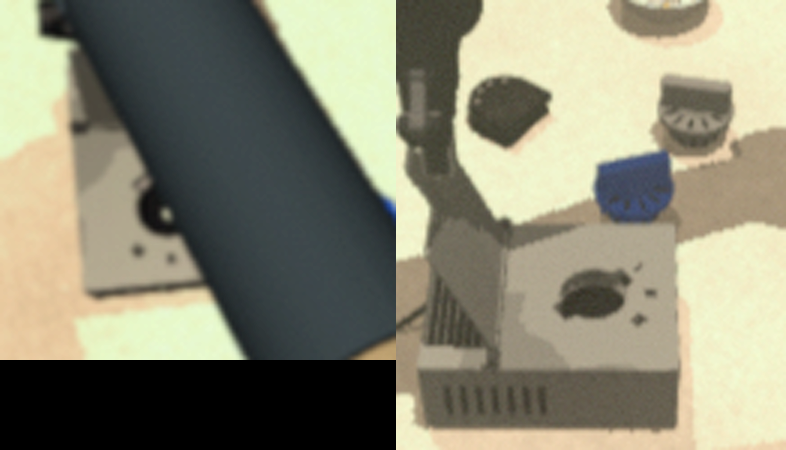

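The side crop shows the cover past upright, with its near edge running from (495,370) to about (428,245), and the mouth now open at (592,293). I'll convert the cover edge to an angle.

Run:
```python
from h import *
d=np.load("dock.npy")
for th in range(95,146,5):
    t=np.radians(th); q=[]
    for y in(.056,-.056): q.append(np.round((proj("side",dock2w(d,[[.038-.102*np.cos(t),y,.074+.102*np.sin(t)]]))[0]-[265,140])*3+[396,0]))
    print(th,q)
print(np.round((proj("side",dock2w(d,[[.038,.056,.074],[.038,-.056,.074]]))-[265,140])*3+[396,0]))
print(ctrl.read_state()["ee_pos"])
```

```text
95 [array([470., 246.]), array([483., 130.])]
100 [array([456., 247.]), array([470., 131.])]
105 [array([443., 249.]), array([458., 133.])]
110 [array([430., 252.]), array([446., 136.])]
115 [array([418., 255.]), array([435., 139.])]
120 [array([406., 260.]), array([424., 144.])]
125 [array([396., 265.]), array([414., 149.])]
130 [array([386., 270.]), array([405., 154.])]
135 [array([377., 276.]), array([397., 161.])]
140 [array([369., 283.]), array([390., 167.])]
145 [array([362., 290.]), array([383., 174.])]
[[493. 347.]
 [504. 232.]]
[0.62829586 0.09802001 0.36312747]
```

Run:
```python
from h import *
d=np.load("dock.npy"); N=ctrl.nose_length
def tcp(xf,ztip): return dock2w(d,[[xf-.011,0,ztip+N]])[0]
for th in(117,121):
    t=np.radians(th); ctrl.move_l(tcp(.038-.125*np.cos(t)-.003*np.sin(t),.074+.125*np.sin(t)),.06,force_limit=15)
ctrl.move_l(tcp(.02,.20),.15)
ctrl.command_gripper(.05)
ctrl.move_ptp([.475,-.165,.36],[np.pi,0,.03])
for n in("top","side"): cv2.imwrite(f"pics/{n}2.png",cv2.cvtColor(grab_frame(n),cv2.COLOR_RGB2BGR))
a=cv2.imread("pics/top2.png")[155:255,240:350]; b=cv2.imread("pics/side2.png")[140:290,265:395]
a=cv2.resize(a,(396,360),interpolation=cv2.INTER_CUBIC);b=cv2.resize(b,(390,450),interpolation=cv2.INTER_CUBIC)
c=np.zeros((450,786,3),np.uint8);c[:360,:396]=a;c[:,396:]=b
cv2.imwrite("pics/c2.png",cv2.convertScaleAbs(c,alpha=1.7)); s=ctrl.read_state();print(s["time"],s["joint_pos"].round(2))
```

```text
13.1417 [ 0.78  0.3  -0.63  1.96  0.22  0.95 -1.5 ]
```

View pics/c2.png

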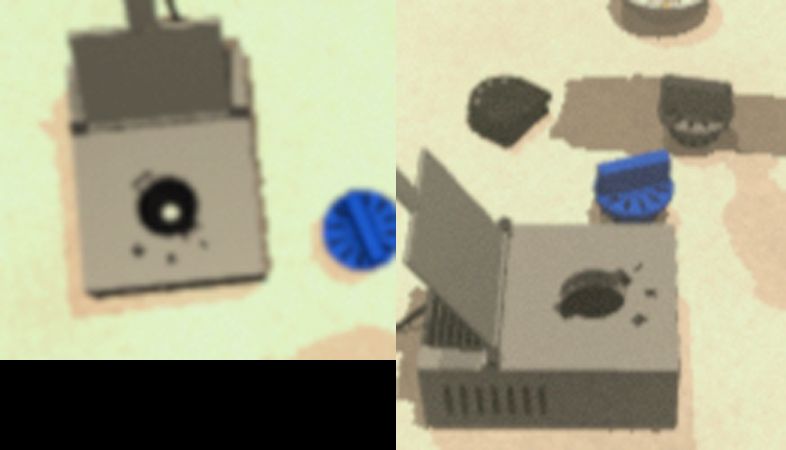

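Top crop: the mouth is at (168,206), with slots up-left and down-right. Side crop: the cover's free corners are at (408,262) and (424,148), which gives 120°. Next I refine the mouth position from its dark blob, then grasp the pod.

Run:
```python
from h import *
d=np.load("dock.npy"); print("pred",dock2w(d,[[-.03,0,.07]]))
for n,(x0,y0,x1,y1),th in(("top",(274,198,304,228),28),("side",(314,226,346,250),30)):
    g=cv2.imread(f"pics/{n}2.png",0)[y0:y1,x0:x1]
    big=cv2.resize(g,None,fx=8,fy=8,interpolation=cv2.INTER_CUBIC)
    med=np.median(g); 
    for k in(.5,.7,.8):
        cs,_=cv2.findContours((big<med*k).astype(np.uint8),0,2); c=max(cs,key=cv2.contourArea)
        p=c[:,0,:]/8.+[x0-.44,y0-.44]; w=ray(n,p,.07)[:,:2].astype(np.float32)
        (cx,cy),(a,b),an=cv2.fitEllipse(w*1000); r=cv2.minAreaRect(w*1000)
        print(n,k,cx.__round__(1),cy.__round__(1),round(a,1),round(b,1),round(an,0),"bbox",(w.min(0)+w.max(0))/2,w.max(0)-w.min(0))
for n in("top","side"): print(n,proj(n,dock2w(d,[[-.03,0,.07]])))
print("pod bar pred side",proj("side",[[.505,-.164,.06],[.445,-.166,.06]]))
```

```text
pred [[0.52790728 0.08616681 0.07      ]]
top 0.5 527.6 87.6 44.8 47.4 145.0 bbox [0.5281638 0.0883058] [0.04514295 0.04533381]
top 0.7 528.6 88.5 47.0 54.9 138.0 bbox [0.5290003  0.08889966] [0.04982769 0.05010734]
top 0.8 529.0 89.0 48.6 58.8 137.0 bbox [0.52920055 0.0892232 ] [0.0529865  0.05297661]
side 0.5 529.0 94.5 28.5 44.2 111.0 bbox [0.5287515  0.09408535] [0.04260325 0.03334996]
side 0.7 529.3 88.0 43.3 53.1 138.0 bbox [0.52856946 0.08760904] [0.04892367 0.04977186]
side 0.8 529.6 87.9 44.7 55.4 142.0 bbox [0.5287542  0.08741654] [0.05045855 0.05160832]
top [[286.79851476 212.00350674]]
side [[330.82004626 237.15980846]]
pod bar pred side [[353.26011302 167.79932278]
 [376.98063834 169.09322131]]
```

Run:
```python
from h import *
rot=[np.pi,0,.04]
ctrl.move_ptp([.4755,-.165,.30],rot)
ctrl.move_l([.4755,-.165,.209],.08,force_limit=10); print(ctrl.read_state()["ee_pos"])
ctrl.command_gripper(0.0,80); s=ctrl.read_state(); print(s["finger_gap"],s["finger_force"],s["ft_force"].round(1))
ctrl.move_l([.4755,-.165,.36],.12)
d=np.load("dock.npy"); y=d[2]+np.radians(38)
ctrl.move_ptp([.5285,.0875,.155+.053+.044+.06],[np.pi,0,y])
s=ctrl.read_state(); print(s["time"],s["ee_pos"],s["ee_rot"],s["joint_pos"].round(2),s["finger_gap"])
for n in("top","side"): cv2.imwrite(f"pics/{n}3.png",cv2.cvtColor(grab_frame(n),cv2.COLOR_RGB2BGR))
b=cv2.imread("pics/side3.png")[140:290,265:395]
cv2.imwrite("pics/c3.png",cv2.convertScaleAbs(cv2.resize(b,None,fx=4,fy=4,interpolation=cv2.INTER_CUBIC),alpha=1.7))
```

```text
[ 0.4757631  -0.16504844  0.20946006]
0.01276409072175818 78.126300573349 [ 0.8 -1.1  2.3]
17.625 [0.52881255 0.08571429 0.31172188] [3.14077694e+00 1.51786335e-03 7.77874712e-01] [ 0.39  0.47 -0.81  1.93  0.43  0.92 -1.43] 0.012468879524396629
```

View pics/c3.png

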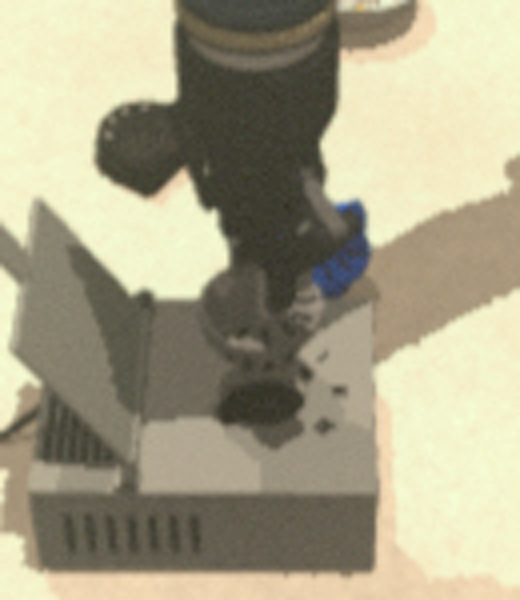

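The side crop shows the pod held level just above the mouth at (262,400), and the cover unmoved. I'll lower it with a force limit, adding a small search if it lands on the lip.

```bash
cat > ins.py <<'E'
from h import *
d=np.load("dock.npy"); y=d[2]+np.radians(38)
def rd(): s=ctrl.read_state(); return s["time"],s["ee_pos"].round(4),s["ee_rot"][2].round(3),s["ft_force"].round(1),s["wrist_torque"].round(2)
def down(x,yy,z=.2525,F=10,v=.03): 
    r=ctrl.move_l([x,yy,z],v,force_limit=F); print(r,*rd()); return r
E
python3 - <<'E'
from ins import *
ctrl.sleep(.3); print(*rd())
ctrl.move_l([.5285,.0875,.285],.08,rot=[np.pi,0,y]); ctrl.sleep(.2); print(*rd())
down(.5285,.0875)
E
```

```text
18.025 [0.5286 0.0869 0.3121] 0.78 [-0.6  0.2 -1.7] [-0.03  0.01  0.  ]
18.7167 [0.5287 0.0877 0.2853] 0.781 [ 0.   0.7 -0.1] [-0.02  0.03 -0.03]
True 19.725 [0.5285 0.0876 0.2536] 0.781 [-0.9 -1.5  4.9] [-0.15  0.18 -0.01]
```

It seated at the expected height (TCP 0.2536, predicted 0.2535). Now the clockwise twist, in steps.

Run:
```python
from ins import *
ctrl.sleep(.2); p=[.5285,.0876,.2533]
print(*rd())
for a in(34,30,25,20,15,10,5,0):
    ctrl.move_l(p,.02,rot=[np.pi,0,d[2]+np.radians(a)],force_limit=25); print(a,*rd())
ctrl.sleep(.5); print(*rd(), ctrl.read_state()["finger_force"])
for n in("top","side"): cv2.imwrite(f"pics/{n}4.png",cv2.cvtColor(grab_frame(n),cv2.COLOR_RGB2BGR))
b=cv2.imread("pics/side4.png")[140:290,265:395]
cv2.imwrite("pics/c4.png",cv2.convertScaleAbs(cv2.resize(b,None,fx=4,fy=4,interpolation=cv2.INTER_CUBIC),alpha=1.7))
```

```text
19.925 [0.5285 0.0876 0.2536] 0.781 [-0.2 -1.   5.2] [-0.14  0.25  0.03]
34 20.175 [0.5287 0.0879 0.2537] 0.713 [-0.4 -0.3  3.7] [-0.02  0.08 -0.04]
30 20.425 [0.5287 0.088  0.2537] 0.644 [0.3 1.  4.5] [0.08 0.12 0.05]
25 20.675 [0.5287 0.088  0.2537] 0.558 [0.4 1.  4.9] [0.15 0.09 0.03]
20 20.925 [0.5287 0.088  0.2537] 0.471 [0.3 1.1 6. ] [0.13 0.13 0.06]
15 21.175 [0.5287 0.0879 0.2537] 0.384 [0.5 0.9 5.5] [0.13 0.07 0.08]
10 21.425 [0.5287 0.088  0.2537] 0.296 [-0.3  0.4  5.5] [0.2  0.15 0.12]
5 21.675 [0.5287 0.088  0.2537] 0.209 [0.3 1.3 6.1] [0.21 0.16 0.11]
0 21.925 [0.5287 0.0881 0.2537] 0.122 [-0.1  0.8  6.2] [0.22 0.18 0.08]
22.425 [0.5287 0.088  0.2537] 0.122 [-1.   1.1  5.6] [0.23 0.21 0.1 ] 79.08399939537048
```

View pics/c4.png

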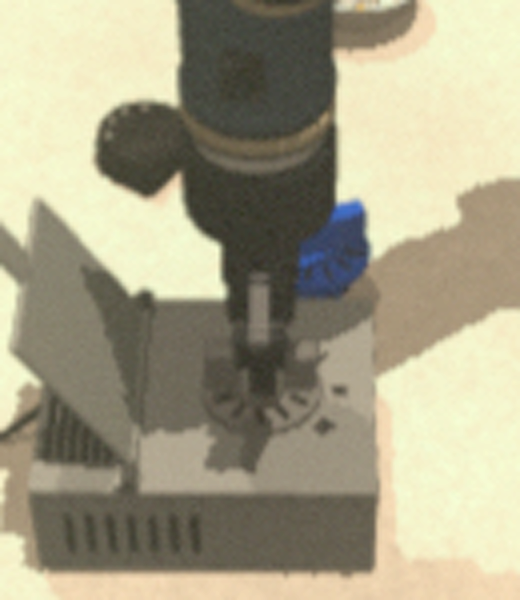

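The flange is flat on the deck at (262,400), the bar points at the hinge, and the cover is still at 120°. The wrist torque of about 0.1 N m matches the halfway spring.

```bash
python3 -c "
from bench import job
print(job.close_job())"
```

```text
the job is handed in; nothing more can be done
None
```

The job is handed in, with no verdict returned: the cover measured 120° open, and the pod is seated, twisted to halfway (spring torque about 0.1 N m) and still gripped at about 79 N; I never moved the bowl, heel pads or wax tin.

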